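# Set the waffle-dough cutting gauge to its marked stop

## Task

Set the length gauge on the dough board: with your fingertips press down the plate in the middle of the carriage to free its brake and, keeping it pressed, push the carriage along the rail until it sits fully against the stop that carries the round disc (not the plain block at the other end). Then let the plate spring back up so that the brake holds again, and move clear. Never drag the carriage while the brake is on, pick nothing up, and leave the waffles, tubs and tools around the rail where they are.

Things in the scene. Friction and masses are not known exactly. Their poses are not given: they have to be found in the camera images.
- gauge: the fixed cutting gauge: an aluminium rail 460 mm long, 40 mm wide, top 50 mm above the table, with a white cutting board (400 x 170 mm, 20 mm thick) on its near (-x) side. Origin on the table under the middle of the rail; y runs along the rail, x square across it away from the board, z up. It cannot move, but its place and yaw differ each time.
- carriage (a joint): position (m) of the steel carriage along the rail, along the gauge's +y; 0 when its centre is over the gauge's origin. Brake on: it takes 25 to 40 N to drag it. Brake free: about 2 N moves it (a fingertip pressing the plate carries it along by friction, or pushes on a ridge), and it stops when no longer pushed. It cannot leave the rail.
- plate (a joint): how far (m) the carriage's release plate is pressed down: 0 at rest, 0.008 fully down. The plate starts to move at about 4 N and needs about 10 N when fully down (0.75 N per mm); it springs back by itself. The brake is on at 0 and free from 0.002 on; half way down or more is a good working depth.
- plate_top (a point): centre of the upper face of the black release plate (56 mm across the rail, 62 mm along it, between the two ridges), 80 mm above the table at rest; axes as the gauge's. It moves with carriage and plate.
- carriage_mid (a point): centre of the carriage, fixed in it, 80 mm above the table (top of the resting plate). Carriage: 100 mm along the rail, 70 mm wide; a ridge 16 mm thick stands at each end, top 94 mm above the table, 68 mm clear between them, the plate lying in this valley. A thin fence, top 71 mm above the table, reaches from it over the board, 115 mm from the rail's centre line.
- marker_stop_mid (a point): middle of the marked stop, towards either end of the rail: a dark steel block 24 mm along the rail, 64 mm wide, top 86 mm above the table, bearing a round steel disc (50 mm diameter, top 104 mm) on a short post. The point is on the rail's centre line, 80 mm above the table. The carriage touches the block when carriage_mid is 62 mm from this point.
- plain_stop_mid (a point): middle of the plain stop at the other end of the rail: the same block without post or disc. Not the one wanted.
- tub: loose closed white jar, 72 mm diameter, 65 mm high, behind the rail; origin under its centre. Leave alone.
- waffle_stack: loose stack of four brown waffles, 86 mm diameter, 44 mm high, behind the rail; origin under its centre. Leave alone.
- measure: loose steel cup, 72 mm diameter, 70 mm high, behind the rail; origin under its centre. Leave alone.
- cutter: loose steel ring, 52 mm diameter, 35 mm high, on the near strip of the board; origin under its centre. Leave alone.
- scraper: loose bench scraper, 110 mm long along its y, 20 mm high, on the near strip of the board; origin under its centre. Leave alone.
- palette_knife: loose palette knife with blue handle, 280 mm long along its x, 20 mm high, left of the board; origin under its middle. Leave alone.
- waffle_stack_2: loose stack of three brown waffles, 86 mm diameter, 33 mm high, right of the board; origin under its centre. Leave alone.

How it is judged:
By the outcome, as a careful person would: the job done as asked, in the order asked, and still so for the second after the job is handed in, with the robot touching nothing.
It also fails if it takes over 32 s, if anything falls off the work surface, if the arm or the gripper's body presses on something with over 40 N, if the wrist force passes 120 N, or if a joint passes its speed limit or range.

## Robot

A 7-joint arm with a two-finger parallel gripper is mounted at the origin on the work surface. World frame = base frame: x ahead of the robot, y to its left, z up, the work surface at z = 0. Lengths are in mm, angles in rad, forces in N, time in s.
With the tool pointing down it reaches from about 400 to 875 mm from the base axis. Payload 4.4 kg.
Tool frame: the origin (TCP) lies at the very end of the fingers, on their centre line; the grasp point (between the pads) lies 19 mm behind it; z points along the fingers, y is the line along which they close (so a half turn about z gives the same grasp; the last joint's range is limited). The gripper opens to 85 mm and grips with 20 to 120 N. Pads are 22 mm wide; open, the fingers measure 114 mm over their backs; the gripper's body (76 mm by 85 mm) begins 54 mm behind the grasp point. The pads swing forward as they close: fully open they stand 13 mm farther back than shut.
Start: joints at [-1.255, 0.628, 0.038, 1.517, -0.027, 0.996, -0.02], TCP at [242.162, 603.221, 231.313] pointing down, gripper open.
Joint ranges: [-3.06, 3.06], [-0.37, 2.12], [-1.25, 1.32], [0.18, 2.47], [-1.1, 4.24], [0.23, 1.98], [-2.94, 2.94]. Speed limits (rad/s): [2.57, 2.57, 3.14, 3.14, 3.14, 3.14, 3.14].

## Interface

Orientations are given as [roll, pitch, yaw] about the fixed x, y, z axes, in that order (R = Rz(yaw) Ry(pitch) Rx(roll)).
In Python, from cell import ctrl gives the robot as it stands.
- The arm moves only by the tool step_arm, never from a script. Its argument "series" is a list that holds one entry, the list of rows, each a list of 7 numbers: the turn, a rotation vector about the tool's x, y, z as a fraction of full scale, then the shift along the tool's x, y, z as a fraction of full scale, then the closure, from 0 (fully open) to 1 (shut). In form: [[[ax, ay, az, tx, ty, tz, gripper], ...]]. A call has 1 to 12 rows; each row shifts and turns the commanded pose from where the row before left it, along the tool's axes as they then stand; what a row does not reach is not made up. Full scale, the value 1, is 150 mm for a shift and 45 degrees for a turn. A row lasts 1/10 s, in which the tool goes at most 50 mm and 8.59 degrees, less where a joint would pass 70% of its speed; a pose out of reach is approached as far as the arm can. A call with a number of a shift or a turn outside -1 to 1 is refused whole. A call with a gripper value outside its range is refused whole. The fingers move at their own pace and stop on an object; the grip force is fixed at half the most. Time passes only in rows, so rows that do not move let the fingers close. It gives the time, the measured TCP pose, the force, the opening and the grip force at its end, in the units of the state.
- ctrl.read_state(): the state, without advancing time (a new reading comes with each control period).
- ctrl.get_image(name): name is "scene" or "top" or "wrist"; returns a dict with "img" (480x640x3 uint8, red, green, blue), "fx", "fy", "cx", "cy" (pixels), "R" (3x3) and "t" (3): a world point X has camera coordinates R X + t. Camera axes: x right, y down, z forward; pixel columns grow to the right and rows downward; lengths in mm; the calibration is good to about 2 mm. A picture is of the moment at which its call begins. There is no depth.
- ctrl.finish_job(): hands the job in; it is judged then, once.
Trained networks look in a picture, given as the dict that the camera call returned (one of the last four; its "shot" number tells which), for a name from the list of things; names that differ only in an ending like _2 or _b are one class to them, and where a whole thing is asked for, a point or a joint stands for the part that bears it (a point fixed in the world has none). Each returns a list of dicts, best first, with "score" (0 to 1); they miss things now and then, are a little off and sometimes report something else, mostly with a low value. They report only what shows in the picture. A call takes as long as a camera call.
- ctrl.recognise(picture, thing): "centre" ([column, row] in pixels, amid what is visible of it).
The state is a dict: "clock": time; "qpos": joint angles; "qd": joint speeds; "tau": joint torques, N m; "eef_pos": TCP position; "tool_rot": TCP orientation; "force": force on the tool from outside, world axes, zero at the start; "torque": the same for the moment, N m; "width": finger opening in mm; "gripper_force": force on a finger pad.
Only numpy, scipy, OpenCV 4.12 (cv2) and the standard library are available. Lean on these libraries where they do the work, as an engineer would, in place of code of your own. Each camera call takes 0.05 s, during which the arm holds its last target. There are 200 camera calls.

## Working session

There is one attempt and no reset: what is moved stays moved. The work goes in short steps, Python scripts to look and compute and a tool call to move; the robot and the scene stay as the last step left them, time stands still between calls to the robot, and variables do not carry over. Pictures are saved under pics/ and viewed, at most 10 in all, crops included, and the job is handed in when it is done.

Besides the shell and the picture viewer there is one more tool, called as name([rows], argument=value, ...), one row to a line, values as JSON. step_arm: Moves the arm, as the interface text tells. Shift numbers are shares of 150 mm and turn numbers shares of 45 degrees, none past 1 either way. Its arguments: {"type":"object","properties":{"series":{"type":"array","items":{"type":"array","items":{"type":"array","items":{"type":"number","minimum":-1,"maximum":1}}}}},"required":["series"]}

```bash
mkdir -p pics; cat > h.py <<'E'
import numpy as np, cv2
from cell import ctrl
def ray(p,uv,z):
    R=np.array(p["R"]);t=np.array(p["t"]);c=-R.T@t
    d=R.T@np.array([(uv[0]-p["cx"])/p["fx"],(uv[1]-p["cy"])/p["fy"],1]);return c+d*(z-c[2])/d[2]
def save(p,n): cv2.imwrite("pics/"+n,cv2.cvtColor(p["img"],cv2.COLOR_RGB2BGR))
def proj(p,X):
    c=np.array(p["R"])@X+np.array(p["t"]);return [p["fx"]*c[0]/c[2]+p["cx"],p["fy"]*c[1]/c[2]+p["cy"]]
E
python3 - <<'E'
from h import *
for n in ["top","scene"]:
    p=ctrl.get_image(n);save(p,n+"1.png")
    for th,z in [("plate_top",80),("carriage_mid",80),("marker_stop_mid",80),("plain_stop_mid",80),("gauge",50),("tub",65),("waffle_stack",40),("measure",70),("cutter",35)]:
        for r in ctrl.recognise(p,th)[:2]: print(n,th,round(r["score"],2),np.round(r["centre"]),np.round(ray(p,r["centre"],z)))
s=ctrl.read_state();print({k:np.round(s[k],3) for k in ["clock","eef_pos","tool_rot","force","width"]})
E
```

```text
top plate_top 0.79 [309. 237.] [574.  36.  80.]
top carriage_mid 0.95 [309. 240.] [566.  38.  80.]
top marker_stop_mid 0.91 [247. 227.] [606. 207.  80.]
top marker_stop_mid 0.24 [310. 241.] [563.  36.  80.]
top plain_stop_mid 0.78 [368. 250.] [ 536. -123.   80.]
top gauge 0.88 [301. 265.] [503.  63.  50.]
top tub 0.79 [357. 205.] [664. -99.  65.]
top waffle_stack 0.83 [316. 193.] [710.  18.  40.]
top waffle_stack 0.78 [494. 278.] [ 456. -474.   40.]
top measure 0.93 [263. 187.] [721. 163.  70.]
top measure 0.49 [341. 300.] [401. -45.  70.]
top cutter 0.47 [266. 296.] [421. 160.  35.]
scene plate_top 0.7 [326. 237.] [571.  42.  80.]
scene carriage_mid 0.97 [322. 245.] [576.  17.  80.]
scene carriage_mid 0.73 [326. 238.] [573.  39.  80.]
scene marker_stop_mid 0.97 [372. 197.] [600. 210.  80.]
scene marker_stop_mid 0.36 [131. 413.] [ 491. -485.   80.]
scene plain_stop_mid 0.59 [275. 285.] [ 549. -128.   80.]
scene gauge 0.94 [301. 247.] [523.  10.  50.]
scene tub 0.78 [330. 318.] [ 684. -131.   65.]
scene tub 0.18 [305. 201.] [459. 130.  65.]
scene waffle_stack 0.8 [378. 287.] [724.   4.  40.]
scene waffle_stack 0.66 [129. 413.] [ 466. -480.   40.]
scene measure 0.92 [409. 237.] [728. 147.  70.]
scene measure 0.37 [321. 246.] [571.  20.  70.]
scene cutter 0.65 [306. 198.] [437. 167.  35.]
{'clock': np.float64(1.0), 'eef_pos': array([242.175, 603.241, 231.358]), 'tool_rot': array([ 3.141, -0.   ,  2.76 ]), 'force': array([-0.445,  0.703, -0.037]), 'width': np.float64(85.123)}
```

View pics/top1.png

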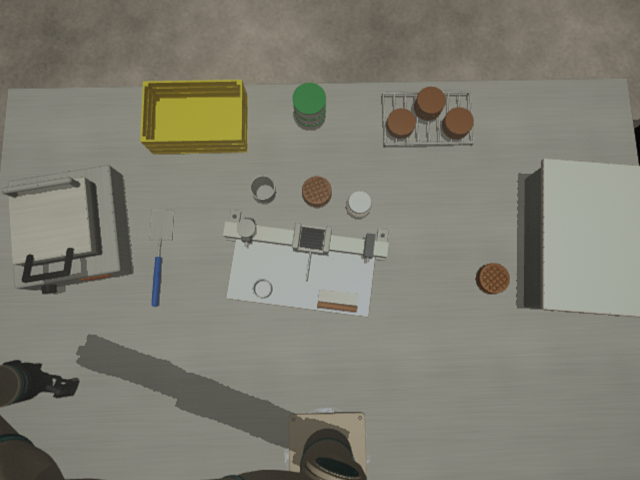

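View pics/scene1.png

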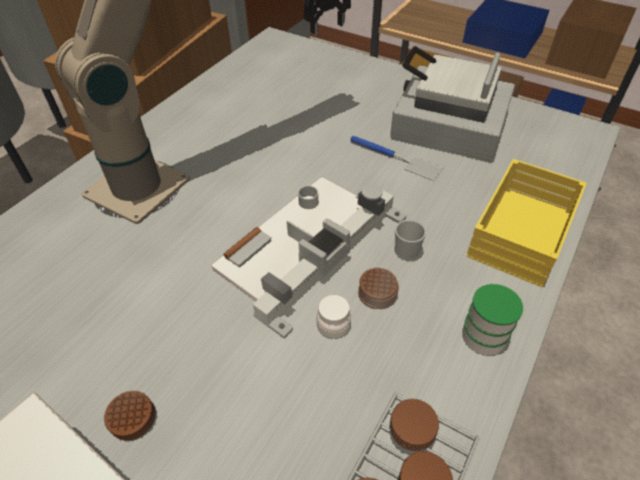

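The top view shows the carriage near (312,238), the disc stop at (247,229) on the left (+y), and the plain stop at (370,245). The scene view agrees. The gauge yaw is about -0.185 rad and the plate is near (573,39). I'll move above it with the fingers shut.

step_arm([
  [[0, 0, -0.125, 0, 0, 0, 1], [0, 0, -0.125, 0, 0, 0, 1], [0, 0, 0, -0.2, -0.235, 0, 1], [0, 0, 0, -0.2, -0.235, 0, 1], [0, 0, 0, -0.2, -0.235, 0, 1], [0, 0, 0, -0.2, -0.235, 0, 1], [0, 0, 0, -0.2, -0.235, 0, 1], [0, 0, 0, -0.2, -0.235, 0, 1], [0, 0, 0, -0.2, -0.235, 0, 1], [0, 0, 0, -0.2, -0.235, 0, 1], [0, 0, 0, -0.2, -0.235, 0, 1], [0, 0, 0, -0.2, -0.235, 0, 1]],
])

```text
clock: 2.2
eef_pos: [472.9, 199.8, 231.6]
tool_rot: [3.141, 0.001, 2.956]
force: [0.3, 0.5, 0.3]
width: -0.2
gripper_force: 0.0
```

step_arm([
  [[0, 0, 0, -0.2, -0.23, 0, 1], [0, 0, 0, -0.2, -0.23, 0, 1], [0, 0, 0, -0.2, -0.23, 0, 1], [0, 0, 0, -0.2, -0.23, 0, 1], [0, 0, 0, 0, 0, 0, 1], [0, 0, 0, 0, 0, 0, 1]],
])

```text
clock: 2.8
eef_pos: [564.7, 42.4, 231.1]
tool_rot: [-3.142, -0.0, 2.953]
force: [0.0, 0.5, -0.2]
width: -0.3
gripper_force: 0.0
```

```bash
python3 - <<'E'
from h import *
p=ctrl.get_image("wrist");save(p,"w1.png")
for th,z in [("plate_top",80),("carriage_mid",80),("marker_stop_mid",80),("plain_stop_mid",80)]:
    for r in ctrl.recognise(p,th)[:2]: print(th,round(r["score"],2),np.round(r["centre"]),np.round(ray(p,r["centre"],z)))
print(np.round(ctrl.read_state()["eef_pos"],1), -np.array(p["R"]).T@p["t"])
E
```

```text
plate_top 0.85 [306. 233.] [573.  29.  80.]
carriage_mid 0.71 [306. 223.] [565.  31.  80.]
marker_stop_mid 0.83 [510. 224.] [598. 206.  80.]
marker_stop_mid 0.69 [194.  51.] [415. -26.  80.]
plain_stop_mid 0.83 [132. 232.] [ 543. -120.   80.]
[564.   45.4 231.4] [500.6020511   54.33712528 373.65304804]
```

View pics/w1.png

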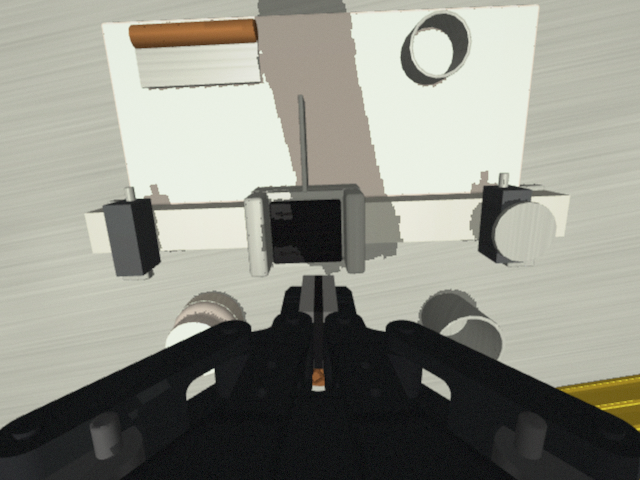

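```bash
python3 - <<'E'
from h import *
p=ctrl.get_image("wrist")
g=cv2.cvtColor(p["img"],cv2.COLOR_RGB2GRAY)
m=(g<35).astype(np.uint8);m[270:]=0
n,l,s,c=cv2.connectedComponentsWithStats(m)
for i in range(1,n):
    if s[i,4]>1500: 
        q=cv2.boxPoints(cv2.minAreaRect(np.argwhere(l==i)[:,::-1].astype(np.float32)));print(s[i],c[i],np.round(ray(p,c[i],80)))
        for v in q: print(np.round(v),np.round(ray(p,v,80)))
a=ray(p,(90,212),50);b=ray(p,(569,194),50);print(a,b,np.linalg.norm(b-a),np.arctan2(-(b-a)[0],(b-a)[1]))
for uv in [(106,203),(149,200),(484,187),(531,184)]: print(ray(p,uv,86))
for uv in [(525,233)]: print("disc",ray(p,uv,104))
for _ in range(3):
    ctrl.get_image("wrist"); s=ctrl.read_state();print(s["clock"],np.round(s["eef_pos"],1),np.round(s["tool_rot"],3),np.round(s["force"],1))
E
```

```text
[ 267  201   71   62 3465] [306.97575758 231.33737374] [571.  34.  80.]
[266. 203.] [540.   5.  80.]
[336. 201.] [549.  64.  80.]
[338. 262.] [604.  56.  80.]
[268. 264.] [595.  -6.  80.]
[ 522.06402481 -167.93942621   50.        ] [587.73507697 280.70146361  50.        ] 453.4218070444257 -0.14534555400711266
[ 514.71798057 -127.03947818   86.        ]
[518.86643592 -90.71814596  86.        ]
[559.15007477 186.33300179  86.        ]
[563.75843816 224.81498579  86.        ]
disc [598.70103116 208.54312133 104.        ]
3.15 [564.2  44.9 231.4] [ 3.141 -0.     2.958] [-0.3  0.4 -0.8]
3.2 [564.3  44.7 231.4] [ 3.141 -0.     2.958] [-0.3  0.2  0.5]
3.25 [564.3  44.4 231.4] [ 3.141 -0.     2.957] [-0.4  0.4  0.3]
```

step_arm([
  [[0, 0, -0.047, -0.063, -0.04, 0, 1], [0, 0, 0, 0, 0, 0.3, 1], [0, 0, 0, 0, 0, 0.3, 1], [0, 0, 0, 0, 0, 0.3, 1], [0, 0, 0, 0, 0, 0, 1], [0, 0, 0, 0, 0, 0, 1], [0, 0, 0, 0, 0, 0, 1]],
])

```text
clock: 3.95
eef_pos: [574.7, 36.3, 98.8]
tool_rot: [3.141, 0.004, 2.993]
force: [-0.6, -0.3, 0.2]
width: -0.2
gripper_force: 0.0
```

```bash
python3 - <<'E'
from h import *
p=ctrl.get_image("wrist");save(p,"w2.png")
s=ctrl.read_state();print(s["clock"],np.round(s["eef_pos"],1),np.round(s["tool_rot"],3),np.round(s["force"],1))
E
```

```text
4.0 [574.7  36.3  99. ] [3.14  0.005 2.993] [-0.4  0.2  0.3]
```

View pics/w2.png

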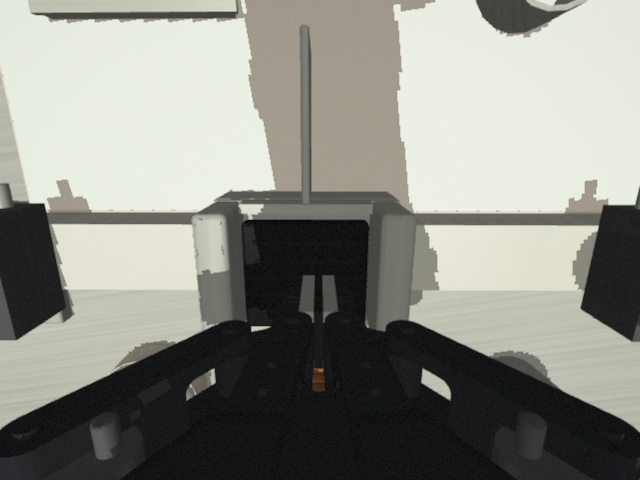

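The fingertips, near (318,275), are over the black plate, which spans columns 245–368 between the ridges. Next I'll lower gently onto it.

step_arm([
  [[0, 0, 0, 0, 0, 0.06, 1], [0, 0, 0, 0, 0, 0.05, 1], [0, 0, 0, 0, 0, 0.02, 1], [0, 0, 0, 0, 0, 0.02, 1], [0, 0, 0, 0, 0, 0, 1], [0, 0, 0, 0, 0, 0, 1]],
])

```text
clock: 4.6
eef_pos: [573.3, 36.1, 74.5]
tool_rot: [3.141, 0.001, 2.993]
force: [-0.3, 0.2, 7.4]
width: 0.0
gripper_force: 3.8
```

step_arm([
  [[0, 0, 0, 0, 0.03, 0, 1], [0, 0, 0, 0, 0.06, 0, 1], [0, 0, 0, 0, 0.07, 0, 1], [0, 0, 0, 0, 0.07, 0, 1], [0, 0, 0, 0, 0.07, 0, 1], [0, 0, 0, 0, 0.06, 0, 1], [0, 0, 0, 0, 0.06, 0, 1], [0, 0, 0, 0, 0.05, 0, 1], [0, 0, 0, 0, 0.05, 0, 1], [0, 0, 0, 0, 0, 0, 1]],
])

```text
clock: 5.6
eef_pos: [585.3, 114.8, 74.8]
tool_rot: [3.14, 0.002, 2.994]
force: [-0.7, 2.0, 7.6]
width: 0.1
gripper_force: 3.7
```

```bash
python3 - <<'E'
from h import *
p=ctrl.get_image("wrist");save(p,"w3.png")
s=ctrl.read_state();print(s["clock"],np.round(s["eef_pos"],1),np.round(s["tool_rot"],3),np.round(s["force"],1))
E
```

```text
5.65 [585.3 114.6  74.8] [3.140e+00 2.000e-03 2.994e+00] [-0.7  0.7  8.2]
```

View pics/w3.png

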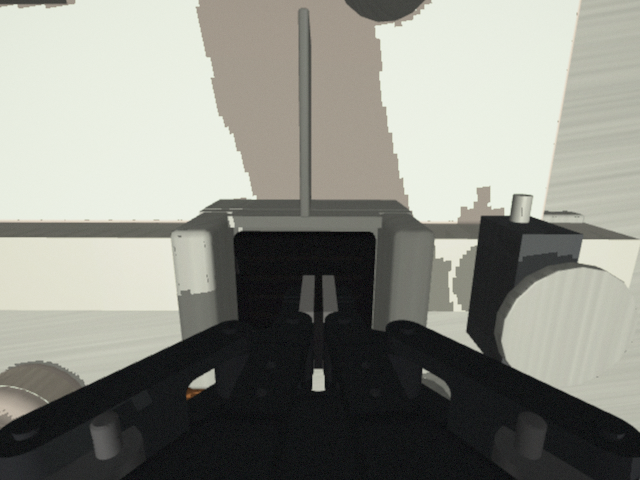

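The carriage moved with the fingers and the plate is still down. Its right ridge is at column ~433 and the disc stop's block starts at ~480, so about 35 mm is left.

step_arm([
  [[0, 0, 0, 0, 0.05, 0, 1], [0, 0, 0, 0, 0.06, 0, 1], [0, 0, 0, 0, 0.05, 0, 1], [0, 0, 0, 0, 0.03, 0, 1], [0, 0, 0, 0, 0.02, 0, 1], [0, 0, 0, 0, 0, 0, 1]],
])

```text
clock: 6.25
eef_pos: [589.9, 144.9, 74.8]
tool_rot: [3.141, 0.002, 2.993]
force: [-1.2, -0.1, 7.4]
width: 0.0
gripper_force: 3.7
```

step_arm([
  [[0, 0, 0, 0, 0.015, 0, 1], [0, 0, 0, 0, 0.015, 0, 1], [0, 0, 0, 0, 0, 0, 1]],
])

```text
clock: 6.55
eef_pos: [590.5, 148.8, 74.8]
tool_rot: [3.141, 0.002, 2.993]
force: [-1.1, 0.2, 7.3]
width: 0.4
gripper_force: 3.7
```

step_arm([
  [[0, 0, 0, 0, 0.015, 0, 1], [0, 0, 0, 0, 0.015, 0, 1], [0, 0, 0, 0, 0, 0, 1]],
])

```text
clock: 6.85
eef_pos: [590.9, 151.4, 74.6]
tool_rot: [-3.14, 0.001, 2.992]
force: [-0.2, -2.9, 8.2]
width: 0.1
gripper_force: 3.8
```

```bash
python3 - <<'E'
from h import *
p=ctrl.get_image("wrist");save(p,"w4.png")
s=ctrl.read_state();print(s["clock"],np.round(s["eef_pos"],1),np.round(s["tool_rot"],3),np.round(s["force"],1))
E
```

```text
6.9 [590.9 151.4  74.6] [-3.140e+00  1.000e-03  2.992e+00] [-0.3 -3.4  6.5]
```

View pics/w4.png

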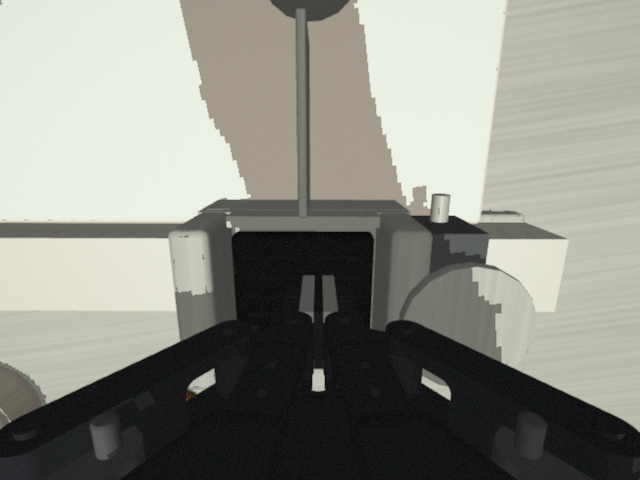

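The right ridge is flush with the stop block at column ~430, and a counterforce of about 3.4 N is showing. I'll push a little more to seat it, then lift straight up.

step_arm([
  [[0, 0, 0, 0, 0.02, 0, 1], [0, 0, 0, 0, 0.015, 0, 1], [0, 0, 0, 0, 0, 0, 1]],
])

```text
clock: 7.2
eef_pos: [591.5, 156.0, 74.5]
tool_rot: [-3.139, 0.001, 2.992]
force: [-1.0, -4.1, 8.2]
width: 0.2
gripper_force: 3.8
```

```bash
python3 - <<'E'
from h import *
p=ctrl.get_image("wrist");save(p,"w5.png")
a=cv2.imread("pics/w4.png")[180:340,160:560];b=cv2.imread("pics/w5.png")[180:340,160:560]
cv2.imwrite("pics/c5.png",cv2.resize(np.vstack([a,b]),None,fx=1.8,fy=1.8))
for th in ["plate_top","marker_stop_mid"]:
    for r in ctrl.recognise(p,th)[:1]: print(th,r["score"],ray(p,r["centre"],80))
E
```

```text
plate_top 0.96 [573.45084833 139.87569955  80.        ]
marker_stop_mid 0.66 [597.2211674  213.46252938  80.        ]
```

View pics/c5.png

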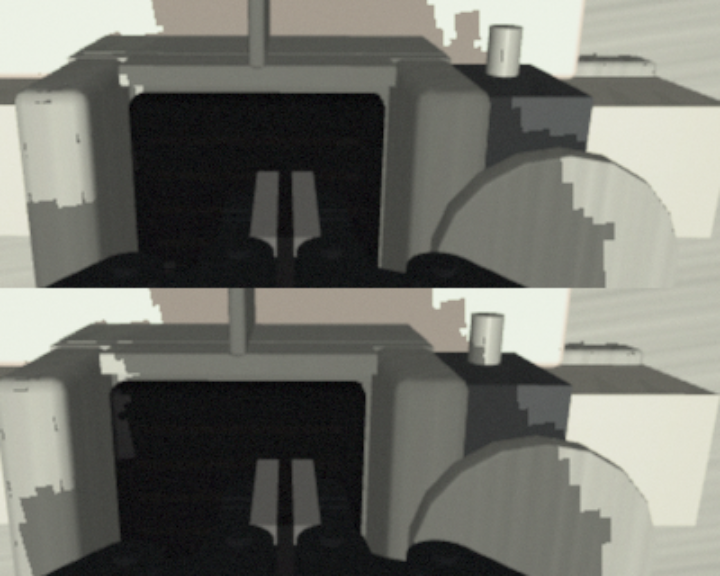

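In both frames the carriage and stop shifted together while the fingertips slid on the plate, so the carriage is seated against the stop. I'll lift straight up.

step_arm([
  [[0, 0, 0, 0, 0, -0.03, 1], [0, 0, 0, 0, 0, -0.04, 1], [0, 0, 0, 0, 0, -0.05, 1], [0, 0, 0, 0, 0, -0.2, 1], [0, 0, 0, 0, 0, -0.3, 1], [0, 0, 0, 0, 0, -0.3, 1], [0, 0, 0, 0.2, 0, -0.1, 1], [0, 0, 0, 0, 0, 0, 1], [0, 0, 0, 0, 0, 0, 1], [0, 0, 0, 0, 0, 0, 1]],
])

```text
clock: 8.35
eef_pos: [561.3, 162.8, 226.1]
tool_rot: [-3.141, -0.001, 2.993]
force: [0.1, 0.2, -0.1]
width: 0.1
gripper_force: 0.0
```

```bash
python3 - <<'E'
from h import *
p=ctrl.get_image("wrist");save(p,"w6.png")
s=ctrl.read_state();print(s["clock"],np.round(s["eef_pos"],1),np.round(s["force"],1))
E
```

```text
8.4 [561.3 162.6 225.8] [-0.1 -0.1 -0.1]
```

View pics/w6.png

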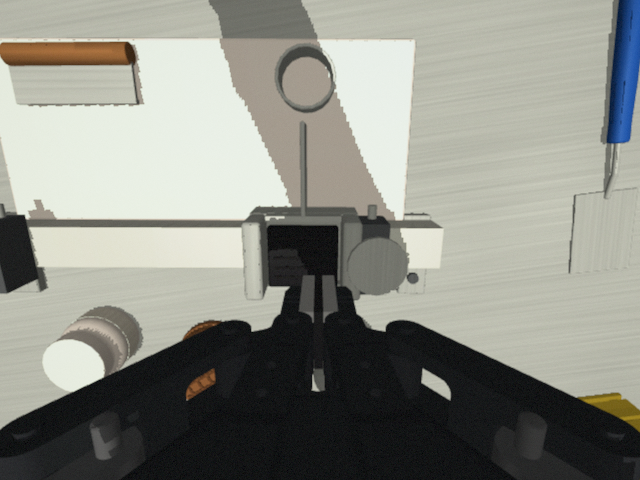

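The carriage sits flush against the disc stop at column ~360. The tools nearby have not moved and the arm is clear, so I'll hand the job in.

```bash
python3 -c "
from cell import ctrl
print(ctrl.finish_job())"
```

```text
the job is handed in; nothing more can be done
None
```

The job is handed in: the carriage sits against the disc stop, the plate has been let go so the brake can hold, and the arm is clear, at about 8.4 s on the clock.

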